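Snap the axle clip onto a guide-wheel spindle

TASK

Pick up the yellow clip by its fin and, while the spindle of the bare guide wheel is still raised, push the clip sideways into the spindle's groove until it snaps fully home; be gentle, 20 N on the clip is too much. Then press on the spindle's head, with under 30 N, straight down until it stops and the clip lies flat on the wheel like on the finished wheel beside it, and let go. Leave the other things on the bench where they are.

Things in the scene. Friction and masses are not known exactly. Their poses are not given: they have to be found in the camera images.
- station: Fixed green base plate, 150 x 300 x 12 mm, with two black guide wheels 80 mm across, tops 60 mm above the bench. Origin: on the bench on the bare wheel's spindle axis; z up. Plate spans x -75..75, y -225..75 mm. The bare wheel's steel spindle slides only up and down; 16 N of friction holds it; it starts 4 to 19 mm (not measured, differs each time) above its lower stop.
- wheel_top (a point): Fixed point on the spindle's axis, level with the bare wheel's top; axes as the station's. Spindle from its top down: head 10 mm high, 26 mm across (bevelled, flat top 21 mm); copper-coloured groove 8.5 mm high, 16 mm across; then 26 mm across again. At the lower stop the groove's lower wall is 0.5 mm below this point and the head's top 18 mm above it; a raised spindle has all this higher.
- finished_wheel (a point): The same point of the finished wheel, 150 mm to -y of the bare one in the station's frame: its spindle is down and wears a clip like this one, mouth to +x. It is the pattern; leave it alone.
- clip: Yellow spring clip, about 120 g, lying flat, fin up. Origin: on its underside, at the point that is on the spindle's axis when seated; mouth to +x, z up. Flat part 6 mm thick, x -41..11.5 mm, 34 mm wide. The bridge (x -18..-8.5 mm) is solid and stops against the groove when seated. Released in the raised groove (2.5 mm of height play), its tail may sag about 4 mm.
- clip_fin (a point): Middle of the grip fin's lower part, 29 mm behind (-x) and 27 mm above the clip's origin. The fin is an upright plate on the tail: x -40..-18 mm, 10 mm thick along y, top 36 mm above the clip's underside. Axes as the clip's.
- clip_mouth (a point): Front of the mouth, 11.5 mm ahead of the clip's origin, mid-thickness. Two arms (y +-8.6..+-16.6 mm) end in round noses, radius 4 mm, at x 7.5, y +-10 mm, so the mouth is 12 mm wide; the arms spring apart. Pushed along +x at groove height, the noses meet the groove when the clip's origin is about 14 mm short of the axis; 5 to 11 N takes them past 7 mm short, then it snaps in by itself.
- broken_clip: Rusty brown broken clip with one bent stub of an arm, same size, lying flat. Bystander. Origin and axes as for the clip.
- bush: Brass ring 40 mm across, 22 mm high. Bystander. Origin: centre of its underside.
- nut: Steel hexagon nut 34 mm across, 14 mm high. Bystander. Origin: centre of its underside.
- wrench: Steel wrench lying flat. Bystander. Origin: under its middle, x along it.
- spray_gun: Aluminium spray gun with steel cup, lying on its side, about 150 x 200 x 80 mm. Bystander.
- aerosol: Red and white spray can, 54 mm across, 160 mm high, standing. Bystander. Origin: centre of its underside.
- valve: Brass cylinder valve with black handwheel, 70 mm high, standing. Bystander. Origin: centre of its underside.
Mind the look-alikes: they are no part of the job. There is more than one size of the clip; the job needs the smaller.

How it is judged:
On the way, in this order (a step that is already met when the one before it is completed fails the run):
1. The clip is home in the groove (within 2.5 mm of the spindle's axis) while the spindle is still raised: clip origin 2 to 21.5 mm above the wheel's top, tilt under 0.2 rad (horizontal distance between clip and wheel_top below 0.0025 m and z of clip in the frame of wheel_top between 0.002 and 0.0215 m and angle between clip's own z axis and vertical below 0.2 rad), for 0.2 s.
2. The clipped spindle is pressed down: clip still home, its origin within 1.5 mm of the wheel's top (horizontal distance between clip and wheel_top below 0.0025 m and z of clip in the frame of wheel_top below 0.0015 m), for 0.2 s.
At the end, for the whole second after the job is handed in: The clip is home in the groove (origin within 2.5 mm of the spindle's axis), lies flat on the wheel (origin within 1.5 mm of the wheel's top, tilt under 0.06 rad) and is at rest (all of step 2 and z of clip in the frame of wheel_top above -0.0015 m and angle between clip's own z axis and vertical below 0.06 rad and linear speed of clip below 0.02 m/s); the robot touches nothing.
It fails at once if the clip is forced against the spindle or wheel with over 20 N (contact force between clip and station above 20 N).
It fails at once if the robot presses on the spindle or the station with over 30 N (contact force between the arm and station above 30 N).
It fails at once if a bystander is shifted by more than 30 mm (distance of any of broken_clip, bush, nut, wrench, spray_gun, aerosol, valve from where it was at the start of the episode above 0.03 m).
It also fails if it takes over 61 s, if anything falls off the work surface, if the arm or the gripper's body presses on something with over 40 N, if the wrist force passes 120 N, or if a joint passes its speed limit or range.

ROBOT

A 7-joint arm with a two-finger parallel gripper is mounted at the origin on the work surface. World frame = base frame: x ahead of the robot, y to its left, z up, the work surface at z = 0. Lengths are in m, angles in rad, forces in N, time in s.
With the tool pointing down it reaches from about 0.425 to 1.025 m from the base axis. Payload 9.4 kg.
Tool frame: the origin (TCP) lies midway between the tips of the shut fingers; the grasp point (between the pads) lies robot.grasp_offset behind it (robot.grasp_offset is the distance from the TCP to the grasp point, in m); z points along the fingers, y is the direction in which the jaws open and shut (so a half turn about z gives the same grasp; the last joint's range is limited). The gripper opens to 93 mm and grips with 3 to 60 N. Pads are 15 mm wide; open, the fingers measure 128 mm over their backs; the gripper's body (75 mm by 188 mm) begins 65 mm behind the grasp point.
Start: joints at [1.17, 0.599, -0.003, 1.599, 0.002, 0.943, -0.08], TCP at [0.231, -0.687, 0.219] pointing down, gripper open.
Joint ranges: [-2.57, 2.57], [-0.35, 1.97], [-1.29, 1.29], [0.11, 2.56], [-1.05, 4.19], [0.11, 1.86], [-2.63, 2.63]. Speed limits (rad/s): [2.22, 2.22, 3.01, 3.01, 3.14, 3.14, 3.14].

INTERFACE

Orientations are given as a unit quaternion [w, x, y, z].
In Python, from station import robot gives the robot as it stands.
- The arm moves only by the shell command python3 -m jog 'ROWS' [FORCE]. ROWS is JSON, a list of rows, each an object with "angular": the turn, a rotation vector about the world's x, y, z in rad, a list of three; "translation": the shift along the world's x, y, z in m, a list of three; "fingers": the gripper command: -1 is fully open, 1 is shut, values between are in proportion. In form: [{"angular": [ax, ay, az], "translation": [dx, dy, dz], "fingers": fingers}, ...]. A call has 1 to 10 rows; each row is the pose to reach, as a shift and turn from the pose commanded when the call began; what a row does not reach only later rows make up. A row lasts 1/12 s, in which the tool goes at most 41.7 mm and 7.16 degrees, less where a joint would pass 70% of its speed; a pose out of reach is approached as far as the arm can. A call with a gripper value outside its range is refused whole. The fingers move at their own pace and stop on an object; FORCE is the grip in N (left out, the last holds). Time passes only in rows, so rows that repeat a pose let the fingers close. It gives the time, the measured TCP pose, the force and the opening at its end, in the units of the state.
- robot.observe(): the state, without advancing time (a new reading comes with each control period).
- robot.grab_frame(name): name is "scene" or "top" or "wrist"; returns the picture (384x512x3 uint8, blue, green, red); there is no depth.
- robot.camera_model(name): a dict with "fx", "fy", "cx", "cy" (pixels), "k1" (the pictures are not rectified: a ray, as slopes to the right and down, at radius r is drawn at 1 + k1 r^2 times it, then the intrinsics apply), "cam_to_world" (4x4, takes a point from camera to world coordinates). Camera axes: x right, y up, looking along -z (the intrinsics and any distortion apply to the point x, -y, -z); pixel columns grow to the right and rows downward; lengths in m; the calibration is good to about 2 mm. A picture is of the moment at which its call begins: read the wrist's pose just before it. camera_model takes no time and is no camera call; for the wrist camera it gives the pose at the moment of the call.
- robot.hand_in(): hands the job in, once; it reports no verdict.
The state is a dict: "clock": time; "q": joint angles; "joint_velocities": joint speeds; "joint_efforts": joint torques, N m; "tool_pos": TCP position; "orientation": TCP orientation; "force": force on the tool from outside, world axes, zero at the start; "torque": the same for the moment, N m; "gripper_width": finger opening in m.
Only numpy, scipy, OpenCV 4.12 (cv2) and the standard library are available. Lean on these libraries where they do the work, as an engineer would, in place of code of your own. Each camera call takes 0.05 s, during which the arm holds its last target.

## Working session

There is one attempt and no reset: what is moved stays moved. The work goes in short steps, Python scripts to look and compute and a shell command to move; the robot and the scene stay as the last step left them, time stands still between calls to the robot, and variables do not carry over. Pictures are saved under pics/ and viewed, and the job is handed in when it is done.

```bash
ls; mkdir -p pics
python3 - <<'E'
from station import robot
import cv2
o=robot.observe(); print(o, robot.grasp_offset)
for n in("scene","top","wrist"):
    m=robot.camera_model(n); print(n,{k:(v if k!='cam_to_world' else [[round(x,3) for x in r] for r in v]) for k,v in m.items()})
    cv2.imwrite(f"pics/{n}0.png",robot.grab_frame(n))
E
```

```text
pics
{'clock': 0.0, 'q': array([ 1.17028553,  0.6001237 , -0.00251091,  1.6001347 ,  0.00179603,
        0.94285852, -0.07979432]), 'joint_velocities': array([-0.00069569, -0.00161526,  0.00148382,  0.00030749, -0.00041675,
        0.00099543, -0.00036239]), 'joint_efforts': array([-1.74103992e-03, -7.65095901e+01,  1.49737962e+00, -2.52353007e+01,
       -5.23810100e-02,  1.68097392e-02,  1.41673399e-04]), 'tool_pos': array([ 0.23049394, -0.68687855,  0.21775973]), 'orientation': array([-7.34861590e-04,  9.86918807e-01,  1.61216281e-01, -1.98573133e-04]), 'force': array([-0.16615067,  0.29078991, -0.45953699]), 'torque': array([0.01893141, 0.01049689, 0.01143337]), 'gripper_width': 0.09310771399329598} 0.0188
scene {'fx': 468.8950166064765, 'fy': 468.8950166064765, 'cx': 254.4800976979589, 'cy': 189.02955265462813, 'k1': 0.03941256890001077, 'cam_to_world': [[np.float64(-0.653), np.float64(-0.64), np.float64(0.405), np.float64(1.122)], [np.float64(0.757), np.float64(-0.553), np.float64(0.347), np.float64(0.646)], [np.float64(0.002), np.float64(0.534), np.float64(0.846), np.float64(1
[... 299 characters left out ...]
t64(0.399)], [np.float64(-1.0), np.float64(-0.001), np.float64(0.02), np.float64(0.126)], [np.float64(0.02), np.float64(0.118), np.float64(0.993), np.float64(1.152)], [np.float64(0.0), np.float64(0.0), np.float64(0.0), np.float64(1.0)]]}
wrist {'fx': 335.1201096689151, 'fy': 335.1201096689151, 'cx': 253.24602490549552, 'cy': 190.87519581729762, 'k1': -0.07175353180139779, 'cam_to_world': [[np.float64(0.318), np.float64(0.919), np.float64(0.234), np.float64(0.296)], [np.float64(-0.948), np.float64(0.309), np.float64(0.076), np.float64(-0.665)], [np.float64(-0.002), np.float64(-0.246), np.float64(0.969), np.float64(0.383)], [np.float64(0.0), np.float64(0.0), np.float64(0.0), np.float64(1.0)]]}
```

View pics/scene0.png

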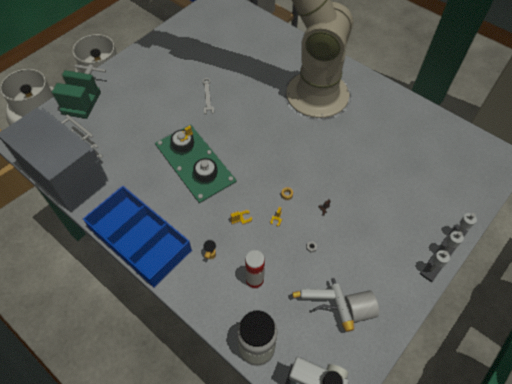

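View pics/top0.png

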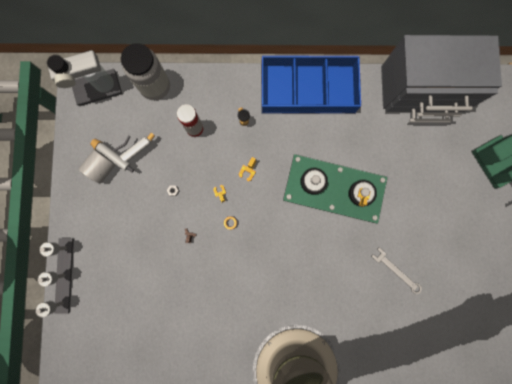

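View pics/wrist0.png

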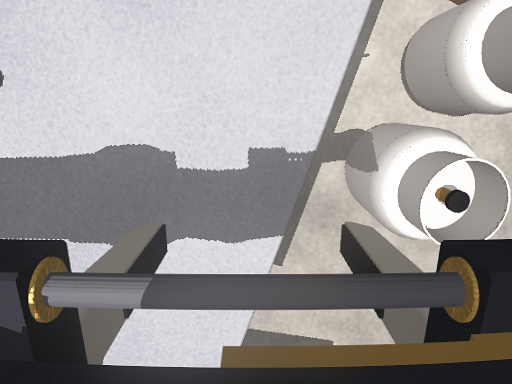

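The scene view shows the station around (195,162), with the bare wheel at (205,168) and the finished one at (182,139). There are two yellow clips, at (242,217) and (278,216). In the top view those are at (248,170) and (220,194). I'll measure both for size.

```bash
cat > h.py <<'E'
import numpy as np, cv2
from station import robot
def K(m): return np.array([[m['fx'],0,m['cx']],[0,m['fy'],m['cy']],[0,0,1.]])
def D(m): return np.array([m['k1'],0,0,0.])
def ray(m,uv):
    p=cv2.undistortPoints(np.array(uv,float).reshape(-1,1,2),K(m),D(m)).reshape(-1,2)
    T=np.array(m['cam_to_world'],float)
    d=np.c_[p[:,0],-p[:,1],-np.ones(len(p))]@T[:3,:3].T
    return T[:3,3],d
def plane(m,uv,z):
    c,d=ray(m,uv); return c+d*((z-c[2])/d[:,2])[:,None]
def proj(m,P):
    T=np.array(m['cam_to_world'],float); p=(np.array(P,float).reshape(-1,3)-T[:3,3])@T[:3,:3]
    p=p*[1,-1,-1]
    return cv2.projectPoints(p,np.zeros(3),np.zeros(3),K(m),D(m))[0].reshape(-1,2)
def tri(rays):
    A=0;b=0
    for c,d in rays:
        d=d/np.linalg.norm(d); M=np.eye(3)-np.outer(d,d); A=A+M;b=b+M@c
    return np.linalg.solve(A,b)
def yellow(im):
    h=cv2.cvtColor(im,cv2.COLOR_BGR2HSV); return cv2.inRange(h,(18,150,90),(32,255,255))
E
python3 - <<'E'
from h import *
for n in("scene","top"):
    im=cv2.imread(f"pics/{n}0.png"); m=robot.camera_model(n)
    c,_=cv2.findContours(yellow(im),0,2)
    for k in c:
        if cv2.contourArea(k)<15: continue
        r=cv2.minAreaRect(k); print(n,np.round(r[0]),cv2.contourArea(k),"at z=.01",np.round(plane(m,[r[0]],.01)[0],3), "sides mm",np.round([1000*np.linalg.norm(plane(m,[a],.0)-plane(m,[b],.0)) for a,b in zip(cv2.boxPoints(r)[:2],cv2.boxPoints(r)[1:3])]))
a=cv2.imread("pics/scene0.png")[190:240,220:300]; b=cv2.imread("pics/top0.png")[145:215,200:270]
cv2.imwrite("pics/crop0.png",np.hstack([cv2.resize(a,(448,280)),cv2.resize(b,(280,280))]))
a=cv2.imread("pics/scene0.png")[115:205,150:240]; b=cv2.imread("pics/top0.png")[150:225,280:395]
cv2.imwrite("pics/crop1.png",np.hstack([cv2.resize(a,(360,360)),cv2.resize(b,(430,360))]))
E
```

```text
scene [349. 326.] 62.0 at z=.01 [0.661 0.599 0.01 ] sides mm [28. 23.]
scene [296. 294.] 21.0 at z=.01 [0.685 0.431 0.01 ] sides mm [18. 12.]
scene [210. 254.] 38.5 at z=.01 [0.758 0.154 0.01 ] sides mm [28. 20.]
scene [241. 217.] 127.5 at z=.01 [0.6   0.141 0.01 ] sides mm [64. 46.]
scene [278. 216.] 52.0 at z=.01 [0.52  0.228 0.01 ] sides mm [65. 31.]
scene [286. 193.] 70.0 at z=.01 [0.433 0.195 0.01 ] sides mm [30. 39.]
scene [187. 134.] 46.0 at z=.01 [ 0.47  -0.231  0.01 ] sides mm [72. 32.]
top [363. 198.] 52.0 at z=.01 [ 0.507 -0.214  0.01 ] sides mm [41. 25.]
top [220. 194.] 46.5 at z=.01 [0.523 0.226 0.01 ] sides mm [30. 43.]
top [249. 168.] 100.5 at z=.01 [0.601 0.138 0.01 ] sides mm [69. 41.]
```

View pics/crop0.png

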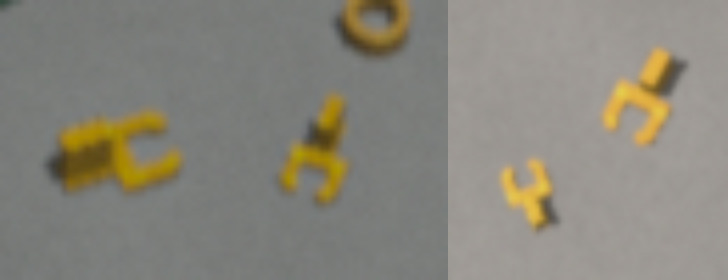

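View pics/crop1.png

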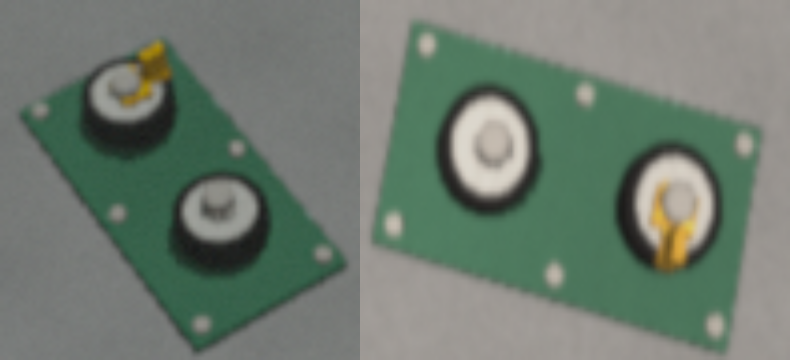

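There are two yellow clips, scene (241,217) and (278,216). In the top view they are (249,168), about 69x41 mm, and (220,194), about 43–50 mm long. The smaller one at top (220,194), near (0.523, 0.226), fits the 52x34 mm description. The brown piece at top (188,236) is the broken clip. I'll confirm close up. I'll look at the station with the wrist camera first, on the way.

```bash
R='x'; python3 -m jog '[{"angular":[0,0,-0.52],"translation":[0.22,0.59,0.05],"fingers":-1},{"angular":[0,0,-0.52],"translation":[0.22,0.59,0.05],"fingers":-1},{"angular":[0,0,-0.52],"translation":[0.22,0.59,0.05],"fingers":-1},{"angular":[0,0,-0.52],"translation":[0.22,0.59,0.05],"fingers":-1},{"angular":[0,0,-0.52],"translation":[0.22,0.59,0.05],"fingers":-1},{"angular":[0,0,-0.52],"translation":[0.22,0.59,0.05],"fingers":-1},{"angular":[0,0,-0.52],"translation":[0.22,0.59,0.05],"fingers":-1},{"angular":[0,0,-0.52],"translation":[0.22,0.59,0.05],"fingers":-1},{"angular":[0,0,-0.52],"translation":[0.22,0.59,0.05],"fingers":-1},{"angular":[0,0,-0.52],"translation":[0.22,0.59,0.05],"fingers":-1}]'
```

```text
clock: 0.98
tool_pos: [0.376, -0.2962, 0.2518]
orientation: [0.0, 0.995, -0.098, 0.0]
force: [0.9, -0.4, 0.4]
gripper_width: 0.0931
```

```bash
python3 -m jog '[{"angular":[0,0,0],"translation":[0.03,0.08,0.01],"fingers":-1},{"angular":[0,0,0],"translation":[0.06,0.19,0.016],"fingers":-1},{"angular":[0,0,0],"translation":[0.06,0.19,0.016],"fingers":-1},{"angular":[0,0,0],"translation":[0.06,0.19,0.016],"fingers":-1},{"angular":[0,0,0],"translation":[0.06,0.19,0.016],"fingers":-1},{"angular":[0,0,0],"translation":[0.06,0.19,0.016],"fingers":-1},{"angular":[0,0,0],"translation":[0.06,0.19,0.016],"fingers":-1}]'
python3 - <<'E'
from h import *
import json
m=robot.camera_model("wrist"); im=robot.grab_frame("wrist"); cv2.imwrite("pics/w1.png",im)
m['cam_to_world']=np.array(m['cam_to_world'],float).tolist(); json.dump(m,open("w1.json","w")); print(robot.observe()['tool_pos'])
E
```

```text
clock: 1.57
tool_pos: [0.4362, -0.1065, 0.2677]
orientation: [-0.0, 0.995, -0.096, 0.0]
force: [0.0, -1.6, -0.4]
gripper_width: 0.093
[ 0.4356194  -0.10803925  0.26753704]
```

View pics/w1.png

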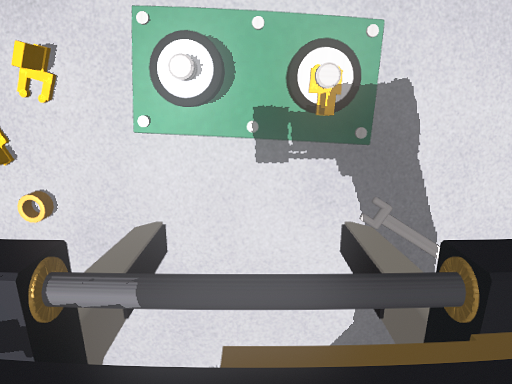

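The wrist picture shows the bare spindle head at (181,67), the finished head at (329,75), and the plate's corners at (132,6), (384,19), (369,145) and (134,133).

Run:
```python
from h import *
import json
m=json.load(open("w1.json")); im=cv2.imread("pics/w1.png")
h=cv2.cvtColor(im,cv2.COLOR_BGR2HSV)
g=cv2.inRange(h,(65,60,20),(90,255,255))
c=max(cv2.findContours(g,0,2)[0],key=cv2.contourArea)
r=cv2.convexHull(c); ap=cv2.approxPolyDP(r,6,True).reshape(-1,2); print("corners",ap.tolist())
P=plane(m,ap,.012); print(np.round(P,4))
# white top of bare wheel
w=cv2.inRange(h,(0,0,150),(180,40,255)); w[150:]=0
roi=np.zeros_like(w); roi[30:108,145:230]=255
roi2=np.zeros_like(w); roi2[35:115,290:360]=255
for q in(roi,roi2):
    d=cv2.inRange(h,(0,0,0),(180,255,60))&q; 
    for k in cv2.findContours(w&q,0,2)[0]:
        if cv2.contourArea(k)>300:
            e=cv2.fitEllipse(cv2.convexHull(k)); print("white",e,plane(m,[e[0]],.06))
print("bare head z=.078..097",plane(m,[[181,67]],.078),plane(m,[[181,67]],.097),"fin",plane(m,[[329,75]],.078))
s=im[20:120,130:370]; cv2.imwrite("pics/w1c.png",cv2.resize(s,None,fx=3.3,fy=3.3,interpolation=cv2.INTER_CUBIC))
```

```text
corners [[132, 6], [383, 20], [368, 144], [134, 131]]
[[ 0.645  -0.001   0.012 ]
 [ 0.5737 -0.2878  0.012 ]
 [ 0.431  -0.2519  0.012 ]
 [ 0.5031  0.0342  0.012 ]]
white ((184.75926208496094, 68.01129150390625), (56.31529998779297, 59.58502960205078), 160.3959197998047) [[ 0.55676893 -0.05446105  0.06      ]]
white ((324.7972412109375, 75.2256088256836), (55.5034065246582, 57.97016143798828), 31.020353317260742) [[ 0.52108594 -0.19954317  0.06      ]]
bare head z=.078..097 [[ 0.55593772 -0.05404069  0.078     ]] [[ 0.55314076 -0.05750575  0.097     ]] fin [[ 0.51969124 -0.19990859  0.078     ]]
```

View pics/w1c.png

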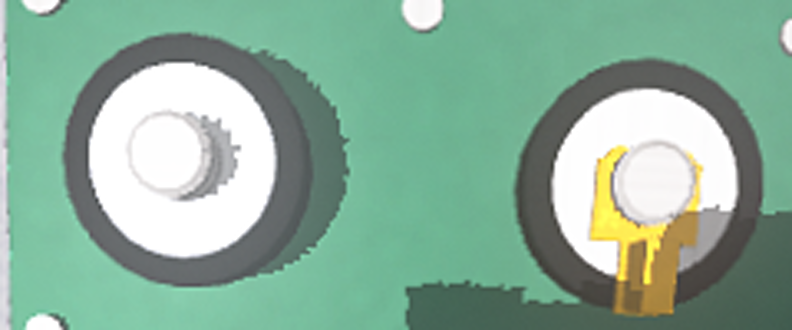

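```bash
python3 -m jog '[{"angular":[0,0,0],"translation":[0.04,0.018,-0.02],"fingers":1},{"angular":[0,0,0],"translation":[0.08,0.036,-0.05],"fingers":1},{"angular":[0,0,0],"translation":[0.121,0.054,-0.09],"fingers":1},{"angular":[0,0,0],"translation":[0.121,0.054,-0.125],"fingers":1},{"angular":[0,0,0],"translation":[0.121,0.054,-0.15],"fingers":1},{"angular":[0,0,0],"translation":[0.121,0.054,-0.157],"fingers":1},{"angular":[0,0,0],"translation":[0.121,0.054,-0.157],"fingers":1},{"angular":[0,0,0],"translation":[0.121,0.054,-0.157],"fingers":1},{"angular":[0,0,0],"translation":[0.121,0.054,-0.157],"fingers":1},{"angular":[0,0,0],"translation":[0.121,0.054,-0.157],"fingers":1}]' 20
python3 - <<'E'
from h import *
import json
m=robot.camera_model("wrist"); im=robot.grab_frame("wrist"); cv2.imwrite("pics/w2.png",im);cv2.imwrite("pics/s2.png",robot.grab_frame("scene"))
m['cam_to_world']=np.array(m['cam_to_world'],float).tolist(); json.dump(m,open("w2.json","w")); o=robot.observe(); print(o['tool_pos'],o['force'],o['gripper_width'])
E
```

```text
clock: 2.45
tool_pos: [0.5573, -0.0552, 0.113]
orientation: [0.0, 0.995, -0.099, 0.002]
force: [-0.6, 0.3, 1.0]
gripper_width: 0.0308
[ 0.55734288 -0.05472094  0.1126306 ] [-0.33390786  0.1386115   0.47841707] 0.023219372114689427
```

View pics/w2.png

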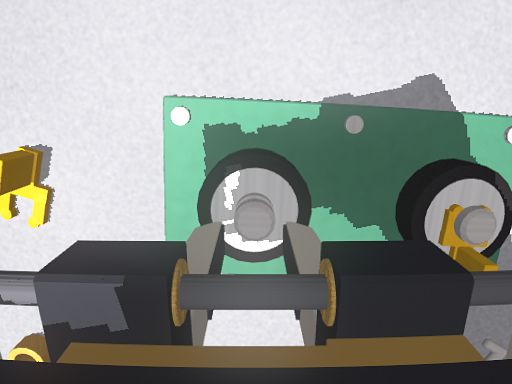

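The head is between the fingers at (255,215), with the white disc around it. I'll estimate the spindle height from this close view first.

Run:
```python
from h import *
import json
m=json.load(open("w2.json")); im=cv2.imread("pics/w2.png")
cv2.imwrite("pics/w2c.png",cv2.resize(im[140:280,180:330],None,fx=4,fy=4,interpolation=cv2.INTER_CUBIC))
a=np.array([.5566,-.0542])
for z in(.06,.078,.082,.086,.09,.094,.097):print(z,proj(m,[[*a,z]]).round(1), 335*.0105/(m['cam_to_world'][2][3]-z))
```

```text
0.06 [[253.6 210.8]] 16.095702819692658
0.078 [[253.6 219.4]] 17.5404399195944
0.082 [[253.6 221.5]] 17.89743074686431
0.086 [[253.6 223.7]] 18.26925473714708
0.09 [[253.6 226. ]] 18.65685599342355
0.094 [[253.6 228.3]] 19.061260475870114
0.097 [[253.6 230.1]] 19.376259130310025
```

View pics/w2c.png

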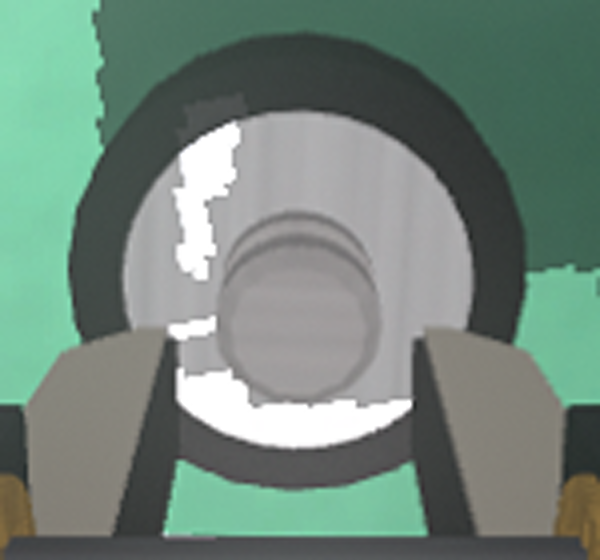

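White disc centre is at (254.5,209.6) and head centre at about (254.5,220), so the head top is roughly 0.083–0.085, raised about 5 mm. I'll confirm with a gentle touch using the shut fingers.

```bash
python3 -m jog '[{"angular":[0,0,0],"translation":[0,0,-0.005],"fingers":1},{"angular":[0,0,0],"translation":[0,0,-0.010],"fingers":1},{"angular":[0,0,0],"translation":[0,0,-0.015],"fingers":1},{"angular":[0,0,0],"translation":[0,0,-0.018],"fingers":1},{"angular":[0,0,0],"translation":[0,0,-0.018],"fingers":1},{"angular":[0,0,0],"translation":[0,0,-0.018],"fingers":1},{"angular":[0,0,0],"translation":[0,0,-0.018],"fingers":1}]'
```

```text
clock: 3.13
tool_pos: [0.5568, -0.0542, 0.0925]
orientation: [0.0, 0.995, -0.098, -0.0]
force: [0.5, -0.2, -0.0]
gripper_width: 0.0006
```

```bash
python3 -m jog '[{"angular":[0,0,0],"translation":[0,0,-0.001],"fingers":1},{"angular":[0,0,0],"translation":[0,0,-0.002],"fingers":1},{"angular":[0,0,0],"translation":[0,0,-0.003],"fingers":1},{"angular":[0,0,0],"translation":[0,0,-0.004],"fingers":1},{"angular":[0,0,0],"translation":[0,0,-0.004],"fingers":1},{"angular":[0,0,0],"translation":[0,0,-0.004],"fingers":1}]'
```

```text
clock: 3.63
tool_pos: [0.5568, -0.0541, 0.0885]
orientation: [-0.0, 0.995, -0.098, -0.0]
force: [-0.6, -0.4, 0.4]
gripper_width: 0.0001
```

```bash
python3 -m jog '[{"angular":[0,0,0],"translation":[0,0,-0.001],"fingers":1},{"angular":[0,0,0],"translation":[0,0,-0.0015],"fingers":1},{"angular":[0,0,0],"translation":[0,0,-0.002],"fingers":1},{"angular":[0,0,0],"translation":[0,0,-0.002],"fingers":1}]'
```

```text
clock: 3.97
tool_pos: [0.5567, -0.0541, 0.0865]
orientation: [-0.0, 0.995, -0.098, -0.0]
force: [-0.9, 0.2, 0.9]
gripper_width: 0.0003
```

```bash
python3 -m jog '[{"angular":[0,0,0],"translation":[0,0,-0.0005],"fingers":1},{"angular":[0,0,0],"translation":[0,0,-0.001],"fingers":1},{"angular":[0,0,0],"translation":[0,0,-0.001],"fingers":1}]'
```

```text
clock: 4.22
tool_pos: [0.5568, -0.0542, 0.0855]
orientation: [0.0, 0.995, -0.098, -0.0]
force: [-0.0, -0.4, -0.4]
gripper_width: 0.0002
```

```bash
python3 -m jog '[{"angular":[0,0,0],"translation":[0,0,-0.0005],"fingers":1},{"angular":[0,0,0],"translation":[0,0,-0.001],"fingers":1},{"angular":[0,0,0],"translation":[0,0,-0.001],"fingers":1}]'
```

```text
clock: 4.47
tool_pos: [0.5568, -0.0542, 0.0852]
orientation: [-0.0, 0.995, -0.098, 0.0]
force: [-2.5, 0.2, 7.7]
gripper_width: 0.0006
```

Contact at TCP z ≈ 0.0853 with 7.7 N. The spindle is therefore raised about 7.3 mm and the groove spans z ≈ 0.0668–0.0753. Now I'll back off and go to the small clip.

```bash
python3 -m jog '[{"angular":[0,0,0],"translation":[0,0,0.03],"fingers":1},{"angular":[0,0,0.1],"translation":[-0.01,0.02,0.06],"fingers":-1},{"angular":[0,0,0.2],"translation":[-0.025,0.05,0.09],"fingers":-1},{"angular":[0,0,0.2],"translation":[-0.04,0.085,0.11],"fingers":-1},{"angular":[0,0,0.2],"translation":[-0.055,0.12,0.13],"fingers":-1},{"angular":[0,0,0.2],"translation":[-0.07,0.155,0.14],"fingers":-1},{"angular":[0,0,0.2],"translation":[-0.085,0.19,0.15],"fingers":-1},{"angular":[0,0,0.2],"translation":[-0.1,0.225,0.16],"fingers":-1},{"angular":[0,0,0.2],"translation":[-0.115,0.262,0.16],"fingers":-1},{"angular":[0,0,0.2],"translation":[-0.115,0.262,0.16],"fingers":-1}]'
python3 -m jog '[{"angular":[0,0,0],"translation":[0,0,0],"fingers":-1},{"angular":[0,0,0],"translation":[0,0,0],"fingers":-1}]'
python3 - <<'E'
from h import *
import json
m=robot.camera_model("wrist"); im=robot.grab_frame("wrist"); cv2.imwrite("pics/w3.png",im)
m['cam_to_world']=np.array(m['cam_to_world'],float).tolist(); json.dump(m,open("w3.json","w")); o=robot.observe(); print(o['tool_pos'],o['orientation'],o['gripper_width'])
E
```

```text
clock: 5.3
tool_pos: [0.439, 0.2155, 0.2456]
orientation: [-0.002, 1.0, 0.007, 0.0]
force: [-0.6, -0.2, -0.0]
gripper_width: 0.0564
clock: 5.47
tool_pos: [0.4418, 0.2073, 0.2445]
orientation: [0.0, 1.0, 0.002, -0.0]
force: [0.1, -1.3, -0.1]
gripper_width: 0.0693
[0.44206683 0.20660039 0.244379  ] [ 4.01973720e-04  9.99999135e-01  1.24165101e-03 -1.65428837e-04] 0.07315761008395351
```

View pics/w3.png

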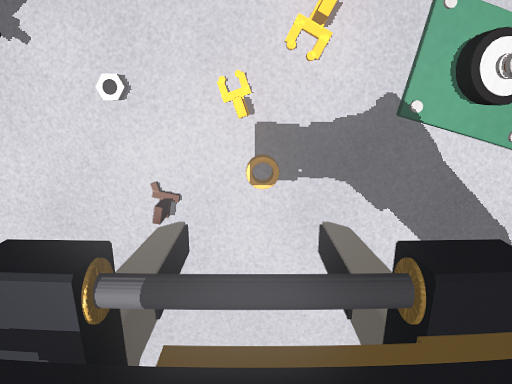

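The candidates in the wrist view are small yellow at (236,92), large yellow at (315,30) and brown broken at (165,200). I'll measure and enlarge the small one.

Run:
```python
from h import *
import json
m=json.load(open("w3.json")); im=cv2.imread("pics/w3.png")
y=yellow(im)
for k in cv2.findContours(y,0,2)[0]:
    if cv2.contourArea(k)<150: continue
    r=cv2.minAreaRect(k);b=cv2.boxPoints(r); P=plane(m,b,.006); print(np.round(r[0]),cv2.contourArea(k),np.round(np.linalg.norm(np.diff(P,axis=0),axis=1)*1000,1),np.round(P[:,:2],4).tolist())
print("bush",plane(m,[[262,172]],.022))
cv2.imwrite("pics/w3c.png",cv2.resize(im[60:200,195:305],None,fx=4.2,fy=4.2,interpolation=cv2.INTER_CUBIC))
```

```text
[236.  95.] 567.0 [33.  50.9 33.8] [[0.5414, 0.2527], [0.5523, 0.2216], [0.5047, 0.2036], [0.4933, 0.2354]]
[314.  25.] 1044.5 [69.9 42.8 70.6] [[0.5775, 0.1762], [0.64, 0.145], [0.6228, 0.1058], [0.5592, 0.1363]]
bush [[0.4347735 0.1979317 0.022    ]]
```

View pics/w3c.png

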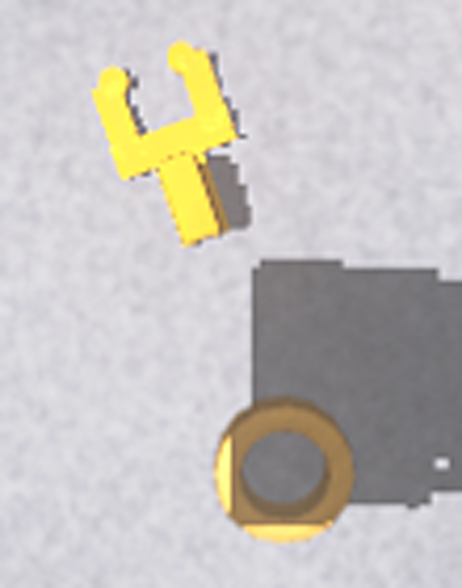

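The small one measures 33x51 mm (the large 43x70), with a complete fork and an upright fin, so it is the clip the job needs. Now I'll compute its pose from noses and shoulder corners.

Run:
```python
from h import *
import json
m=json.load(open("w3.json"))
f=lambda x,y:[195+x/4.2,60+y/4.2]
px=[f(116,79),f(182,57),f(128,179),f(238,137)]
P=plane(m,px,.006)[:,:2]
L=np.array([[7.5,10],[7.5,-10],[-18,17],[-18,-17]])/1000
# rigid fit
lc,pc=L.mean(0),P.mean(0); H=(L-lc).T@(P-pc)
a=np.arctan2(H[0,1]-H[1,0],H[0,0]+H[1,1]); R=np.array([[np.cos(a),-np.sin(a)],[np.sin(a),np.cos(a)]])
t=pc-R@lc; print("yaw",a,"org",t,"res",((L@R.T+t)-P)*1000)
print("fin",R@[-.029,0]+t)
# fin top from picture: corners at z=.036 
q=plane(m,[f(160,170),f(205,155),f(224,232),f(188,245)],.036); print(q, q.mean(0))
```

```text
yaw 0.3546103201786295 org [0.53695612 0.23222183] res [[-0.63956577  0.11285626]
 [ 0.45588053 -0.45492942]
 [-0.08320847  0.79184801]
 [ 0.26689371 -0.44977484]]
fin [0.50976045 0.2221523 ]
[[0.5162611  0.23040648 0.036     ]
 [0.52005627 0.21879795 0.036     ]
 [0.5005909  0.21388667 0.036     ]
 [0.49722881 0.22326562 0.036     ]] [0.50853427 0.22158918 0.036     ]
```

```bash
python3 -m jog '[{"angular":[0,0,0.12],"translation":[0.03,0.007,-0.02],"fingers":0},{"angular":[0,0,0.24],"translation":[0.055,0.012,-0.05],"fingers":0},{"angular":[0,0,0.352],"translation":[0.068,0.0155,-0.08],"fingers":0},{"angular":[0,0,0.352],"translation":[0.068,0.0155,-0.11],"fingers":0},{"angular":[0,0,0.352],"translation":[0.068,0.0155,-0.14],"fingers":0},{"angular":[0,0,0.352],"translation":[0.068,0.0155,-0.165],"fingers":0},{"angular":[0,0,0.352],"translation":[0.068,0.0155,-0.18],"fingers":0},{"angular":[0,0,0.352],"translation":[0.068,0.0155,-0.18],"fingers":0},{"angular":[0,0,0.352],"translation":[0.068,0.0155,-0.18],"fingers":0},{"angular":[0,0,0.352],"translation":[0.068,0.0155,-0.18],"fingers":0}]'
python3 - <<'E'
from h import *
import json
m=robot.camera_model("wrist"); im=robot.grab_frame("wrist"); cv2.imwrite("pics/w4.png",im)
m['cam_to_world']=np.array(m['cam_to_world'],float).tolist(); json.dump(m,open("w4.json","w")); o=robot.observe(); print(o['tool_pos'],o['orientation'],o['gripper_width'])
E
```

```text
clock: 6.35
tool_pos: [0.5106, 0.2225, 0.0653]
orientation: [0.0, 0.984, 0.176, 0.0]
force: [0.5, -0.1, 1.1]
gripper_width: 0.0462
[0.51074754 0.22287616 0.06568766] [-1.14125341e-04  9.84331276e-01  1.76327361e-01  7.66875436e-04] 0.046326005312997805
```

View pics/w4.png

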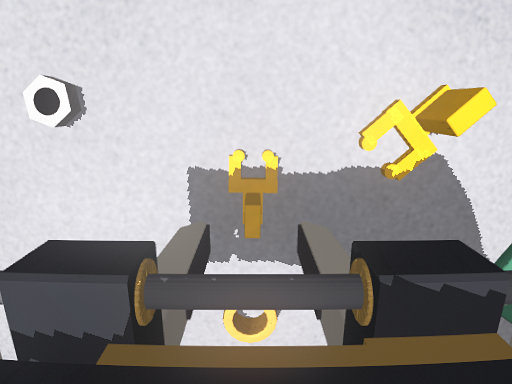

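The clip sits straight and centred between the fingers at column 253, with the bush clear behind at (250,322). Descending to grasp.

```bash
python3 -m jog '[{"angular":[0,0,0],"translation":[-0.001,-0.0005,-0.02],"fingers":0},{"angular":[0,0,0],"translation":[-0.001,-0.0005,-0.04],"fingers":0},{"angular":[0,0,0],"translation":[-0.001,-0.0005,-0.052],"fingers":0},{"angular":[0,0,0],"translation":[-0.001,-0.0005,-0.056],"fingers":0},{"angular":[0,0,0],"translation":[-0.001,-0.0005,-0.056],"fingers":0.2},{"angular":[0,0,0],"translation":[-0.001,-0.0005,-0.056],"fingers":0.4},{"angular":[0,0,0],"translation":[-0.001,-0.0005,-0.056],"fingers":0.6},{"angular":[0,0,0],"translation":[-0.001,-0.0005,-0.056],"fingers":0.7},{"angular":[0,0,0],"translation":[-0.001,-0.0005,-0.056],"fingers":0.8},{"angular":[0,0,0],"translation":[-0.001,-0.0005,-0.056],"fingers":1}]' 30
python3 -m jog '[{"angular":[0,0,0],"translation":[0,0,0],"fingers":1},{"angular":[0,0,0],"translation":[0,0,0],"fingers":1},{"angular":[0,0,0],"translation":[0,0,0],"fingers":1},{"angular":[0,0,0],"translation":[0,0,0],"fingers":1}]' 30
```

```text
clock: 7.23
tool_pos: [0.5091, 0.2229, 0.0091]
orientation: [-0.0, 0.984, 0.177, 0.0]
force: [0.8, -0.0, -0.2]
gripper_width: 0.0109
clock: 7.57
tool_pos: [0.509, 0.2229, 0.0091]
orientation: [-0.0, 0.984, 0.177, 0.0]
force: [-0.7, -0.1, 6.2]
gripper_width: 0.01
```

The grasp holds at width 10 mm. Lifting and carrying to a point above and behind the bare wheel.

```bash
python3 -m jog '[{"angular":[0,0,0],"translation":[0,0,0.02],"fingers":1},{"angular":[0,0,0],"translation":[0,0,0.05],"fingers":1},{"angular":[0,0,-0.08],"translation":[-0.002,-0.02,0.08],"fingers":1},{"angular":[0,0,-0.16],"translation":[-0.004,-0.05,0.105],"fingers":1},{"angular":[0,0,-0.24],"translation":[-0.007,-0.085,0.12],"fingers":1},{"angular":[0,0,-0.32],"translation":[-0.01,-0.12,0.13],"fingers":1},{"angular":[0,0,-0.40],"translation":[-0.013,-0.155,0.135],"fingers":1},{"angular":[0,0,-0.48],"translation":[-0.015,-0.19,0.137],"fingers":1},{"angular":[0,0,-0.55],"translation":[-0.017,-0.225,0.137],"fingers":1},{"angular":[0,0,-0.597],"translation":[-0.019,-0.26,0.137],"fingers":1}]' 40
python3 -m jog '[{"angular":[0,0,0],"translation":[0,0,0],"fingers":1},{"angular":[0,0,0],"translation":[0,0,0],"fingers":1},{"angular":[0,0,0],"translation":[0,0,0],"fingers":1},{"angular":[0,0,0],"translation":[0,0,0],"fingers":1}]' 40
python3 - <<'E'
from h import *
import json
o=robot.observe()
m=robot.camera_model("wrist"); im=robot.grab_frame("wrist"); cv2.imwrite("pics/w5.png",im)
m['cam_to_world']=np.array(m['cam_to_world'],float).tolist(); json.dump(m,open("w5.json","w")); print(o['tool_pos'],o['orientation'],o['gripper_width'],o['force'])
E
```

```text
clock: 8.4
tool_pos: [0.4893, -0.0387, 0.1459]
orientation: [-0.0, 0.993, -0.122, 0.0]
force: [1.9, -0.2, -1.6]
gripper_width: 0.0096
clock: 8.73
tool_pos: [0.4899, -0.0358, 0.1455]
orientation: [-0.0, 0.993, -0.119, -0.0]
force: [-0.2, 0.3, -1.1]
gripper_width: 0.0098
[ 0.48986901 -0.03580302  0.1454937 ] [-2.90159546e-04  9.92875540e-01 -1.19155612e-01 -1.37114561e-04] 0.009767866836289793 [-0.21900348  0.25818386 -1.06092146]
```

View pics/w5.png

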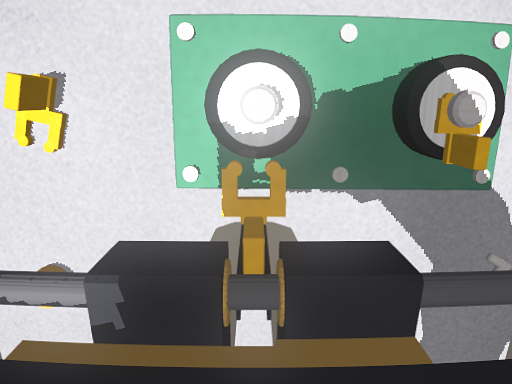

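The clip is held straight, with noses at (234,167) and (271,167), and the bare head at (258,104). Descending to groove height, still well short of the spindle, then measuring.

```bash
python3 -m jog '[{"angular":[0,0,0],"translation":[0,0,-0.02],"fingers":1},{"angular":[0,0,0],"translation":[0,0,-0.04],"fingers":1},{"angular":[0,0,0],"translation":[0,0,-0.06],"fingers":1},{"angular":[0,0,0],"translation":[0,0,-0.068],"fingers":1},{"angular":[0,0,0],"translation":[0,0,-0.068],"fingers":1},{"angular":[0,0,0],"translation":[0,0,-0.068],"fingers":1},{"angular":[0,0,0],"translation":[0,0,-0.068],"fingers":1}]' 40
python3 - <<'E'
from h import *
import json
o=robot.observe()
m=robot.camera_model("wrist"); im=robot.grab_frame("wrist"); cv2.imwrite("pics/w6.png",im)
m['cam_to_world']=np.array(m['cam_to_world'],float).tolist(); json.dump(m,open("w6.json","w")); print(o['tool_pos'],o['orientation'],o['gripper_width'],o['force'])
cv2.imwrite("pics/w6c.png",cv2.resize(im[30:230,170:350],None,fx=3,fy=3,interpolation=cv2.INTER_CUBIC))
E
```

```text
clock: 9.37
tool_pos: [0.4902, -0.0367, 0.0783]
orientation: [-0.0, 0.993, -0.12, 0.0]
force: [-0.1, -0.1, -1.5]
gripper_width: 0.0096
[ 0.49022775 -0.03674517  0.07831578] [-9.86617510e-05  9.92780637e-01 -1.19943579e-01  3.67514288e-04] 0.00958279103103591 [-0.11105894 -0.12480978 -1.51369717]
```

View pics/w6c.png

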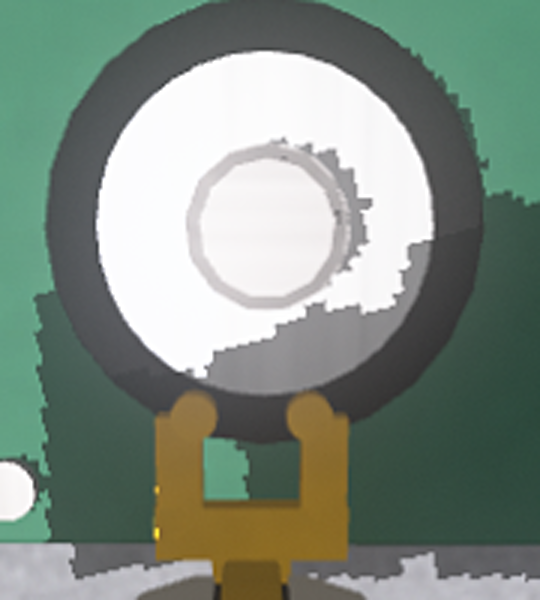

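Run:
```python
from h import *
import json
m=json.load(open("w6.json"))
f=lambda x,y:[170+x/3,30+y/3]
n=plane(m,[f(193,415),f(309,415),f(157,558),f(349,558)],.0752)[:,:2]
hd=plane(m,[f(266.5,227)],.0850)[0,:2]; wh=plane(m,[f(265,222.5)],.06)[0,:2]
a=-.2405; u=np.array([np.cos(a),np.sin(a)]); v=np.array([-u[1],u[0]])
print("head",hd,"wheel",wh,"width arms",np.linalg.norm(n[3]-n[2]),"noses",np.linalg.norm(n[1]-n[0]))
d=n[0]-n[1]; print("clip yaw by noses",np.arctan2(-d[0],d[1]), n)
mid=(n[0]+n[1])/2; rear=(n[2]+n[3])/2
d=mid-rear; print("axis yaw",np.arctan2(d[1],d[0]),np.linalg.norm(d))
o=mid-.0075*u; print("origin",o,"to head: fwd",(hd-o)@u,"left",(hd-o)@v,"to wheel",(wh-o)@u,(wh-o)@v)
t=np.array([.49023,-.03675]); print("tcp->origin",(o-t)@u,(o-t)@v)
```

```text
head [ 0.55655822 -0.05461553] wheel [ 0.5573274  -0.05491299] width arms 0.03388696448355603 noses 0.019735964274716383
clip yaw by noses -0.24007810342033484 [[ 0.52921298 -0.03531039]
 [ 0.52452019 -0.05448032]
 [ 0.50594675 -0.02269511]
 [ 0.49789365 -0.05561128]]
axis yaw -0.22623917520691458 0.02559872277662727
origin [ 0.51958244 -0.04310894] to head: fwd 0.03865231729058875 left -0.0023682158839665466 to wheel 0.03947020422727583 -0.002473914759918155
tcp->origin 0.03002227368629518 0.0008154826344688202
```

The clip origin is 39 mm short of the axis and 2.4 mm to the left. I'll correct sideways, advance 12 mm, drop 1 mm and re-check.

```bash
python3 -m jog '[{"angular":[0,0,0],"translation":[0.005,-0.003,-0.001],"fingers":1},{"angular":[0,0,0],"translation":[0.0111,-0.0052,-0.001],"fingers":1},{"angular":[0,0,0],"translation":[0.0111,-0.0052,-0.001],"fingers":1},{"angular":[0,0,0],"translation":[0.0111,-0.0052,-0.001],"fingers":1},{"angular":[0,0,0],"translation":[0.0111,-0.0052,-0.001],"fingers":1}]' 40
python3 - <<'E'
from h import *
import json
o=robot.observe()
m=robot.camera_model("wrist"); im=robot.grab_frame("wrist"); cv2.imwrite("pics/w7.png",im)
m['cam_to_world']=np.array(m['cam_to_world'],float).tolist(); json.dump(m,open("w7.json","w")); print(o['tool_pos'],o['orientation'],o['gripper_width'],o['force'])
cv2.imwrite("pics/w7c.png",cv2.resize(im[40:240,170:350],None,fx=3,fy=3,interpolation=cv2.INTER_CUBIC))
s=robot.grab_frame("scene"); cv2.imwrite("pics/s7c.png",cv2.resize(s[120:200,160:260],None,fx=6,fy=6,interpolation=cv2.INTER_CUBIC))
E
```

```text
clock: 9.83
tool_pos: [0.5009, -0.0425, 0.0767]
orientation: [-0.0, 0.993, -0.12, -0.0]
force: [0.1, 0.7, -1.5]
gripper_width: 0.0099
[ 0.50088496 -0.04251554  0.07670335] [-1.29411539e-05  9.92714661e-01 -1.20489008e-01 -4.67970254e-06] 0.009897454403303658 [ 0.05128715  0.6673762  -1.47629599]
```

View pics/w7c.png

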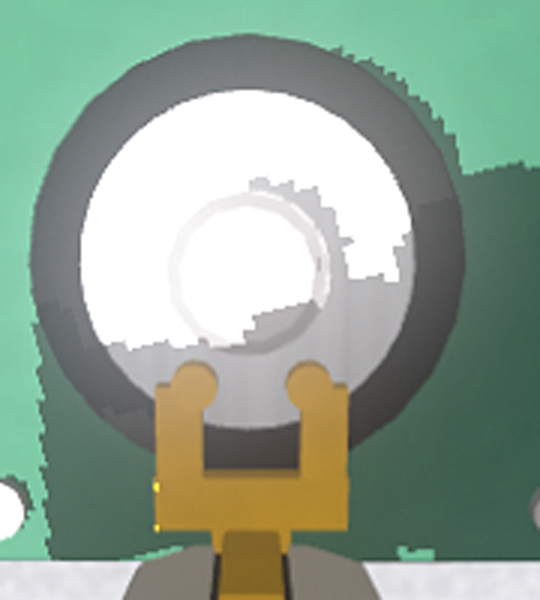

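View pics/s7c.png

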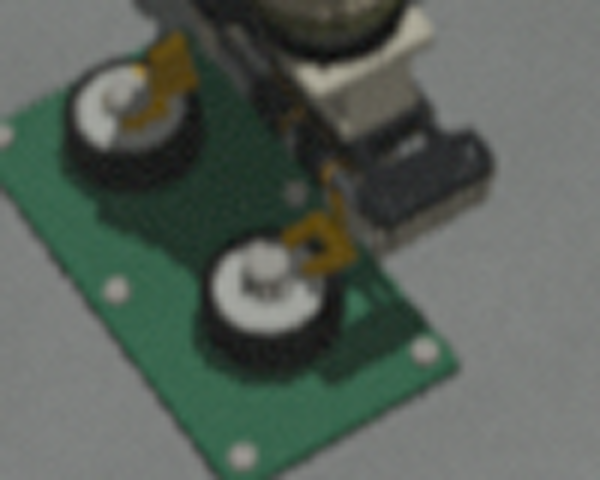

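Run:
```python
from h import *
import json
m=json.load(open("w7.json"))
f=lambda x,y:[170+x/3,40+y/3]
z=.0676+.006
n=plane(m,[f(194,386),f(309,386),f(157,530),f(349,530)],z)[:,:2]
hd=plane(m,[f(250,271.5)],.0848)[0,:2]; wh=plane(m,[f(247,260)],.06)[0,:2]
a=-.2415; u=np.array([np.cos(a),np.sin(a)]); v=np.array([-u[1],u[0]])
mid=(n[0]+n[1])/2; rear=(n[2]+n[3])/2; d=mid-rear; print("yaw",np.arctan2(d[1],d[0]))
o=mid-.0075*u; print("origin",o,"head",hd,"wheel",wh,"to head",(hd-o)@u,(hd-o)@v,"to wheel",(wh-o)@u,(wh-o)@v)
t=np.array([.50088,-.04252]); print("tcp->origin",(o-t)@u,(o-t)@v)
```

```text
yaw -0.2306811608524265
origin [ 0.53005904 -0.0489136 ] head [ 0.5568869  -0.05526368] wheel [ 0.55729127 -0.05479228] to head 0.027568011961302864 0.00025032576979486454 to wheel 0.027847905237142243 0.0008047584428488565
tcp->origin 0.02986135980526002 0.0007703836340769582
```

Lateral error is now under 0.8 mm and 27.7 mm remains. Advancing 12 mm to just short of contact, with small corrections.

```bash
python3 -m jog '[{"angular":[0,0,0],"translation":[0.003,-0.0005,0.0005],"fingers":1},{"angular":[0,0,0],"translation":[0.006,-0.0011,0.0005],"fingers":1},{"angular":[0,0,0],"translation":[0.009,-0.0018,0.0005],"fingers":1},{"angular":[0,0,0],"translation":[0.0118,-0.0025,0.0005],"fingers":1},{"angular":[0,0,0],"translation":[0.0118,-0.0025,0.0005],"fingers":1},{"angular":[0,0,0],"translation":[0.0118,-0.0025,0.0005],"fingers":1}]' 40
```

```text
clock: 10.43
tool_pos: [0.5128, -0.0449, 0.077]
orientation: [-0.0, 0.993, -0.12, -0.0]
force: [0.3, 0.1, -2.0]
gripper_width: 0.0095
```

```bash
python3 -m jog '[{"angular":[0,0,0],"translation":[0.00097,-0.00024,0],"fingers":1},{"angular":[0,0,0],"translation":[0.0019,-0.0005,0],"fingers":1},{"angular":[0,0,0],"translation":[0.0029,-0.0007,0],"fingers":1},{"angular":[0,0,0],"translation":[0.0029,-0.0007,0],"fingers":1}]' 40
```

```text
clock: 10.77
tool_pos: [0.5145, -0.0453, 0.0769]
orientation: [0.0, 0.993, -0.12, -0.001]
force: [-2.9, 1.5, -0.5]
gripper_width: 0.0095
```

Contact (about 3 N) comes where expected, roughly 14 mm short. I'll keep pushing in small steps and watch the force.

```bash
python3 -m jog '[{"angular":[0,0,0],"translation":[0.00097,-0.00024,0],"fingers":1},{"angular":[0,0,0],"translation":[0.0019,-0.0005,0],"fingers":1},{"angular":[0,0,0],"translation":[0.0019,-0.0005,0],"fingers":1}]' 40
```

```text
clock: 11.02
tool_pos: [0.5155, -0.0458, 0.0766]
orientation: [0.0, 0.993, -0.12, -0.002]
force: [-5.4, 2.7, -2.4]
gripper_width: 0.0098
```

```bash
python3 -m jog '[{"angular":[0,0,0],"translation":[0.00097,-0.00024,0],"fingers":1},{"angular":[0,0,0],"translation":[0.00097,-0.00024,0],"fingers":1}]' 40
```

```text
clock: 11.18
tool_pos: [0.5163, -0.046, 0.0766]
orientation: [0.0, 0.993, -0.12, -0.002]
force: [-5.5, 2.3, -2.4]
gripper_width: 0.0099
```

```bash
python3 -m jog '[{"angular":[0,0,0],"translation":[0.00097,-0.00024,0],"fingers":1},{"angular":[0,0,0],"translation":[0.0019,-0.0005,0],"fingers":1},{"angular":[0,0,0],"translation":[0.0019,-0.0005,0],"fingers":1}]' 40
```

```text
clock: 11.43
tool_pos: [0.5186, -0.0465, 0.0766]
orientation: [0.0, 0.993, -0.12, -0.002]
force: [-5.5, 2.0, -0.8]
gripper_width: 0.0095
```

```bash
python3 -m jog '[{"angular":[0,0,0],"translation":[0.00097,-0.00024,0],"fingers":1},{"angular":[0,0,0],"translation":[0.00097,-0.00024,0],"fingers":1}]' 40
```

```text
clock: 11.6
tool_pos: [0.5202, -0.0468, 0.0768]
orientation: [0.0, 0.993, -0.12, -0.001]
force: [-3.2, 0.8, -2.0]
gripper_width: 0.0099
```

```bash
python3 -m jog '[{"angular":[0,0,0],"translation":[0.00097,-0.00024,0],"fingers":1},{"angular":[0,0,0],"translation":[0.0019,-0.0005,0],"fingers":1},{"angular":[0,0,0],"translation":[0.0019,-0.0005,0],"fingers":1}]' 40
```

```text
clock: 11.85
tool_pos: [0.5244, -0.0477, 0.0773]
orientation: [-0.0, 0.993, -0.12, 0.001]
force: [-0.8, 0.6, -1.8]
gripper_width: 0.0099
```

```bash
python3 -m jog '[{"angular":[0,0,0],"translation":[0.00097,-0.00024,0],"fingers":1},{"angular":[0,0,0],"translation":[0.0019,-0.0005,0],"fingers":1},{"angular":[0,0,0],"translation":[0.0019,-0.0005,0],"fingers":1}]' 40
```

```text
clock: 12.1
tool_pos: [0.5262, -0.0482, 0.0773]
orientation: [-0.0, 0.993, -0.12, 0.001]
force: [1.8, 0.8, -1.2]
gripper_width: 0.0098
```

```bash
python3 -m jog '[{"angular":[0,0,0],"translation":[0.0005,-0.00012,0],"fingers":1},{"angular":[0,0,0],"translation":[0.00097,-0.00024,0],"fingers":1},{"angular":[0,0,0],"translation":[0.00097,-0.00024,0],"fingers":1}]' 40
python3 - <<'E'
from h import *
import json
o=robot.observe()
m=robot.camera_model("wrist"); im=robot.grab_frame("wrist"); cv2.imwrite("pics/w8.png",im)
m['cam_to_world']=np.array(m['cam_to_world'],float).tolist(); json.dump(m,open("w8.json","w")); print(o['tool_pos'],o['gripper_width'],o['force'])
cv2.imwrite("pics/w8c.png",cv2.resize(im[60:260,170:350],None,fx=3,fy=3,interpolation=cv2.INTER_CUBIC))
E
```

```text
clock: 12.35
tool_pos: [0.5264, -0.0483, 0.0772]
orientation: [-0.0, 0.993, -0.12, 0.0]
force: [0.0, -0.0, -0.6]
gripper_width: 0.01
[ 0.52643765 -0.0482847   0.07717034] 0.009988810542161929 [ 0.04003399 -0.0205725  -0.57440412]
```

View pics/w8c.png

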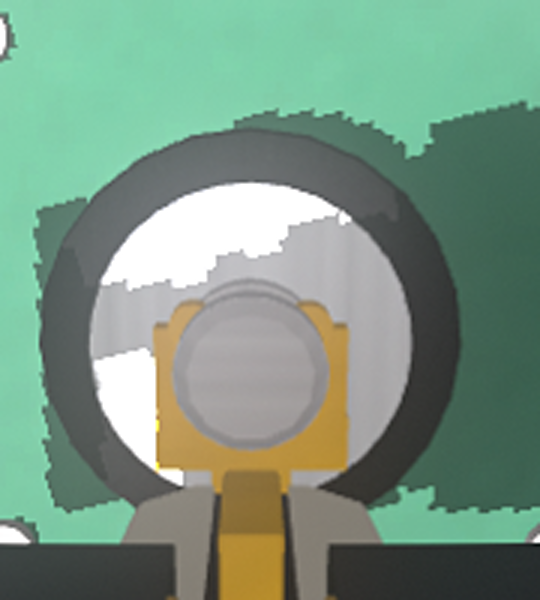

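The clip surrounds the head (centre at crop (251,370)), and the last 1 mm command barely moved it, so it looks home. I'll verify by a slight extra push and ray measurement.

```bash
python3 -m jog '[{"angular":[0,0,0],"translation":[0.0005,-0.00012,0],"fingers":1},{"angular":[0,0,0],"translation":[0.00097,-0.00024,0],"fingers":1},{"angular":[0,0,0],"translation":[0.00097,-0.00024,0],"fingers":1}]' 40
python3 - <<'E'
from h import *
import json
m=json.load(open("w8.json"))
f=lambda x,y:[170+x/3,60+y/3]
n=plane(m,[f(157,468),f(349,468)],.0741)[:,:2]
hd=plane(m,[f(250.5,371)],.0848)[0,:2]; wh=plane(m,[f(251,341)],.06)[0,:2]
a=-.2405; u=np.array([np.cos(a),np.sin(a)]); v=np.array([-u[1],u[0]])
o=n.mean(0)+.018*u; print("o",o,"head",hd,"wheel",wh,(hd-o)@u,(hd-o)@v,(wh-o)@u,(wh-o)@v)
E
```

```text
clock: 12.65
tool_pos: [0.5271, -0.0485, 0.0771]
orientation: [0.0, 0.993, -0.12, -0.0]
force: [0.5, 0.2, -0.2]
gripper_width: 0.0097
o [ 0.55560617 -0.05497128] head [ 0.55768624 -0.05503923] wheel [ 0.55762433 -0.05510997] 0.002036395218388024 0.0004294489624410555 0.001993111288983041 0.0003459995518691138
```

```bash
python3 -m jog '[{"angular":[0,0,0],"translation":[0.0005,-0.00012,0],"fingers":1},{"angular":[0,0,0],"translation":[0.00097,-0.00024,0],"fingers":1},{"angular":[0,0,0],"translation":[0.00097,-0.00024,0],"fingers":1}]' 40
```

```text
clock: 12.9
tool_pos: [0.528, -0.0488, 0.0771]
orientation: [0.0, 0.993, -0.12, -0.0]
force: [-0.3, -0.3, -1.9]
gripper_width: 0.0097
```

```bash
python3 -m jog '[{"angular":[0,0,0],"translation":[0.0005,-0.00012,0],"fingers":1},{"angular":[0,0,0],"translation":[0.0005,-0.00012,0],"fingers":1},{"angular":[0,0,0],"translation":[0.0005,-0.00012,0],"fingers":1}]' 40
```

```text
clock: 13.15
tool_pos: [0.5282, -0.0489, 0.0771]
orientation: [0.0, 0.993, -0.12, -0.0]
force: [-1.0, 0.2, -0.2]
gripper_width: 0.0099
```

```bash
python3 -m jog '[{"angular":[0,0,0],"translation":[0.0005,-0.00012,0],"fingers":1},{"angular":[0,0,0],"translation":[0.001,-0.00024,0],"fingers":1},{"angular":[0,0,0],"translation":[0.001,-0.00024,0],"fingers":1}]' 40
python3 - <<'E'
from h import *
import json
o=robot.observe()
m=robot.camera_model("wrist"); im=robot.grab_frame("wrist"); cv2.imwrite("pics/w9.png",im)
m['cam_to_world']=np.array(m['cam_to_world'],float).tolist(); json.dump(m,open("w9.json","w")); print(o['tool_pos'],o['gripper_width'],o['force'])
cv2.imwrite("pics/w9c.png",cv2.resize(im[60:260,170:350],None,fx=3,fy=3,interpolation=cv2.INTER_CUBIC))
E
```

```text
clock: 13.4
tool_pos: [0.5284, -0.0489, 0.077]
orientation: [0.0, 0.993, -0.12, -0.001]
force: [-5.1, 0.7, 2.3]
gripper_width: 0.0098
[ 0.52835011 -0.04893265  0.07696664] 0.00976467948972006 [-5.12103921  0.71961354  2.34371548]
```

View pics/w9c.png

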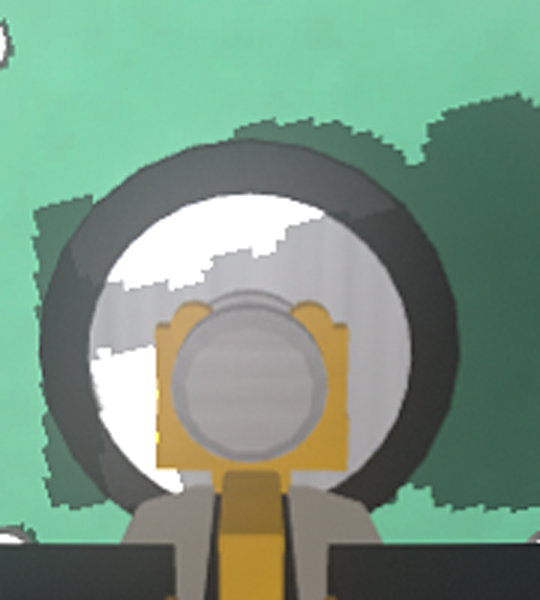

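The push is now met with 5 N and no motion, so the bridge is against the groove and the clip is home. I'll relax the push, release slowly, and lift off.

```bash
python3 -m jog '[{"angular":[0,0,0],"translation":[-0.001,0.0002,0],"fingers":1},{"angular":[0,0,0],"translation":[-0.001,0.0002,0],"fingers":1},{"angular":[0,0,0],"translation":[-0.001,0.0002,0],"fingers":0.7},{"angular":[0,0,0],"translation":[-0.001,0.0002,0],"fingers":0.6},{"angular":[0,0,0],"translation":[-0.001,0.0002,0],"fingers":0.5},{"angular":[0,0,0],"translation":[-0.001,0.0002,0],"fingers":0.4},{"angular":[0,0,0],"translation":[-0.001,0.0002,0],"fingers":0.4}]' 40
python3 - <<'E'
from h import *
o=robot.observe()
im=robot.grab_frame("wrist"); print(o['tool_pos'],o['gripper_width'],o['force'])
cv2.imwrite("pics/w10c.png",cv2.resize(im[60:260,150:370],None,fx=3,fy=3,interpolation=cv2.INTER_CUBIC))
E
```

```text
clock: 14.03
tool_pos: [0.5289, -0.0489, 0.0772]
orientation: [-0.0, 0.993, -0.12, 0.0]
force: [-0.0, -0.5, -0.2]
gripper_width: 0.0274
[ 0.52892797 -0.04893105  0.0771812 ] 0.027386859272451772 [-0.02649475 -0.53933353 -0.18775023]
```

View pics/w10c.png

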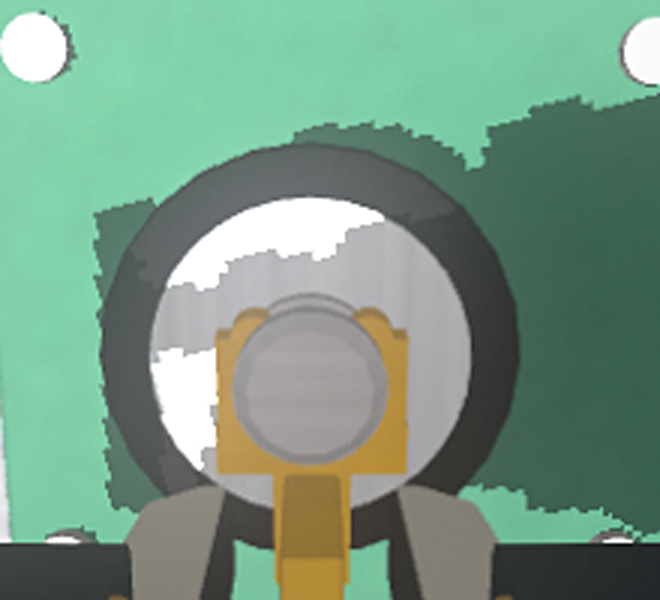

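Released: the clip still surrounds the groove and the fin is free. Lifting, moving over the head, shutting the fingers.

```bash
python3 -m jog '[{"angular":[0,0,0],"translation":[0,0,0.015],"fingers":0.4},{"angular":[0,0,0],"translation":[0,0,0.035],"fingers":0.4},{"angular":[0,0,0],"translation":[0,0,0.053],"fingers":0.4},{"angular":[0,0,0],"translation":[0,0,0.053],"fingers":0.4},{"angular":[0,0,0],"translation":[0.015,-0.0035,0.053],"fingers":1},{"angular":[0,0,0],"translation":[0.03,-0.0065,0.053],"fingers":1},{"angular":[0,0,0],"translation":[0.03,-0.0065,0.053],"fingers":1},{"angular":[0,0,0],"translation":[0.03,-0.0065,0.053],"fingers":1},{"angular":[0,0,0],"translation":[0.03,-0.0065,0.053],"fingers":1}]' 20
python3 - <<'E'
from h import *
o=robot.observe(); print(o['tool_pos'],o['gripper_width'],o['force'])
cv2.imwrite("pics/w11.png",robot.grab_frame("wrist"))
s=robot.grab_frame("scene"); cv2.imwrite("pics/s11c.png",cv2.resize(s[120:200,160:260],None,fx=6,fy=6,interpolation=cv2.INTER_CUBIC))
E
```

```text
clock: 14.83
tool_pos: [0.5575, -0.0553, 0.1295]
orientation: [0.0, 0.993, -0.12, -0.001]
force: [-0.1, 0.4, 0.5]
gripper_width: 0.0018
[ 0.55745432 -0.05530251  0.12950693] 0.001813582479516072 [-0.0650259   0.42501022  0.5023426 ]
```

View pics/w11.png

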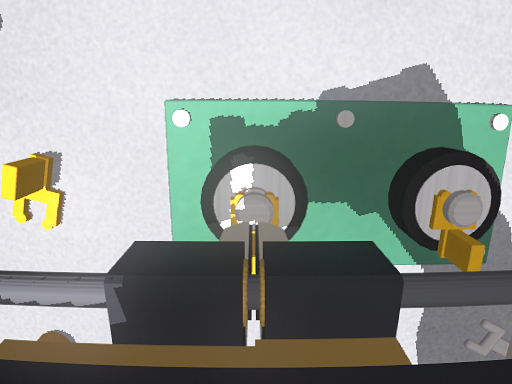

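View pics/s11c.png

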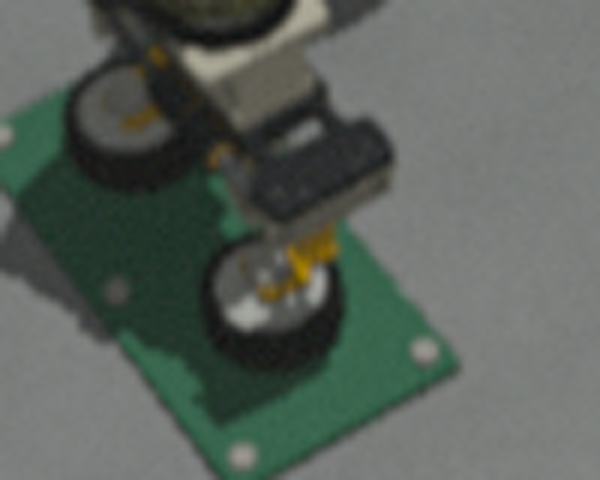

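The clip stays on the spindle and the shut fingers are over the head. Descending to just above it, then pressing gently.

```bash
python3 -m jog '[{"angular":[0,0,0],"translation":[0.0015,-0.0004,-0.015],"fingers":1},{"angular":[0,0,0],"translation":[0.0015,-0.0004,-0.03],"fingers":1},{"angular":[0,0,0],"translation":[0.0015,-0.0004,-0.038],"fingers":1},{"angular":[0,0,0],"translation":[0.0015,-0.0004,-0.0415],"fingers":1},{"angular":[0,0,0],"translation":[0.0015,-0.0004,-0.0415],"fingers":1},{"angular":[0,0,0],"translation":[0.0015,-0.0004,-0.0415],"fingers":1}]' 20
```

```text
clock: 15.43
tool_pos: [0.5599, -0.0557, 0.0888]
orientation: [0.0, 0.993, -0.12, -0.0]
force: [-0.3, 0.1, -0.5]
gripper_width: 0.0006
```

```bash
python3 -m jog '[{"angular":[0,0,0],"translation":[0,0,-0.001],"fingers":1},{"angular":[0,0,0],"translation":[0,0,-0.002],"fingers":1},{"angular":[0,0,0],"translation":[0,0,-0.003],"fingers":1},{"angular":[0,0,0],"translation":[0,0,-0.0035],"fingers":1},{"angular":[0,0,0],"translation":[0,0,-0.004],"fingers":1}]' 20
```

```text
clock: 15.85
tool_pos: [0.5602, -0.0558, 0.0852]
orientation: [-0.0, 0.993, -0.12, 0.0]
force: [-2.3, 0.9, 13.5]
gripper_width: 0.0007
```

```bash
python3 -m jog '[{"angular":[0,0,0],"translation":[0,0,-0.0005],"fingers":1},{"angular":[0,0,0],"translation":[0,0,-0.001],"fingers":1},{"angular":[0,0,0],"translation":[0,0,-0.001],"fingers":1}]' 20
```

```text
clock: 16.1
tool_pos: [0.5602, -0.0558, 0.0845]
orientation: [-0.0, 0.993, -0.12, 0.0]
force: [-2.7, 0.5, 10.6]
gripper_width: 0.0008
```

```bash
python3 -m jog '[{"angular":[0,0,0],"translation":[0,0,-0.0005],"fingers":1},{"angular":[0,0,0],"translation":[0,0,-0.001],"fingers":1},{"angular":[0,0,0],"translation":[0,0,-0.0015],"fingers":1},{"angular":[0,0,0],"translation":[0,0,-0.0015],"fingers":1}]' 20
```

```text
clock: 16.43
tool_pos: [0.5602, -0.0558, 0.0831]
orientation: [-0.0, 0.993, -0.12, 0.0]
force: [-2.4, -0.1, 11.5]
gripper_width: 0.0003
```

Sliding smoothly at about 11–16 N. Continuing.

```bash
python3 -m jog '[{"angular":[0,0,0],"translation":[0,0,-0.0005],"fingers":1},{"angular":[0,0,0],"translation":[0,0,-0.001],"fingers":1},{"angular":[0,0,0],"translation":[0,0,-0.0015],"fingers":1},{"angular":[0,0,0],"translation":[0,0,-0.002],"fingers":1},{"angular":[0,0,0],"translation":[0,0,-0.0025],"fingers":1},{"angular":[0,0,0],"translation":[0,0,-0.003],"fingers":1},{"angular":[0,0,0],"translation":[0,0,-0.003],"fingers":1}]' 20
```

```text
clock: 17.02
tool_pos: [0.5601, -0.0558, 0.0801]
orientation: [-0.0, 0.993, -0.12, 0.0]
force: [-2.8, -0.0, 11.6]
gripper_width: 0.0003
```

```bash
python3 -m jog '[{"angular":[0,0,0],"translation":[0,0,-0.0005],"fingers":1},{"angular":[0,0,0],"translation":[0,0,-0.001],"fingers":1},{"angular":[0,0,0],"translation":[0,0,-0.0015],"fingers":1},{"angular":[0,0,0],"translation":[0,0,-0.0015],"fingers":1}]' 20
```

```text
clock: 17.35
tool_pos: [0.5602, -0.0558, 0.0786]
orientation: [-0.0, 0.993, -0.12, 0.0]
force: [-1.8, -0.0, 12.4]
gripper_width: 0.0003
```

```bash
python3 -m jog '[{"angular":[0,0,0],"translation":[0,0,-0.0005],"fingers":1},{"angular":[0,0,0],"translation":[0,0,-0.0005],"fingers":1}]' 20
```

```text
clock: 17.52
tool_pos: [0.5602, -0.0558, 0.0783]
orientation: [-0.0, 0.993, -0.12, 0.0]
force: [-2.6, 0.5, 14.7]
gripper_width: 0.0004
```

```bash
python3 -m jog '[{"angular":[0,0,0],"translation":[0,0,-0.0004],"fingers":1},{"angular":[0,0,0],"translation":[0,0,-0.0004],"fingers":1},{"angular":[0,0,0],"translation":[0,0,-0.0004],"fingers":1}]' 20
```

```text
clock: 17.77
tool_pos: [0.5602, -0.0558, 0.0783]
orientation: [-0.0, 0.993, -0.12, 0.001]
force: [-4.1, 0.4, 19.3]
gripper_width: 0.0002
```

```bash
python3 -m jog '[{"angular":[0,0,0],"translation":[0,0,-0.0003],"fingers":1},{"angular":[0,0,0],"translation":[0,0,-0.0003],"fingers":1},{"angular":[0,0,0],"translation":[0,0,-0.0003],"fingers":1}]' 20
```

```text
clock: 18.02
tool_pos: [0.5602, -0.0558, 0.0783]
orientation: [-0.0, 0.993, -0.12, 0.001]
force: [-4.5, 1.5, 23.3]
gripper_width: -0.0001
```

At 23 N there is no motion at z 0.0783, so the spindle is on its stop. Backing off upward and checking.

```bash
python3 -m jog '[{"angular":[0,0,0],"translation":[0,0,0.01],"fingers":1},{"angular":[0,0,0],"translation":[0,0,0.04],"fingers":1},{"angular":[0,0,0],"translation":[-0.03,0.007,0.08],"fingers":1},{"angular":[0,0,0],"translation":[-0.07,0.017,0.09],"fingers":1},{"angular":[0,0,0],"translation":[-0.085,0.02,0.09],"fingers":1},{"angular":[0,0,0],"translation":[-0.085,0.02,0.09],"fingers":1},{"angular":[0,0,0],"translation":[-0.085,0.02,0.09],"fingers":1},{"angular":[0,0,0],"translation":[-0.085,0.02,0.09],"fingers":1}]' 20
python3 - <<'E'
from h import *
import json
m=robot.camera_model("wrist"); im=robot.grab_frame("wrist"); print(robot.observe()['force'])
m['cam_to_world']=np.array(m['cam_to_world'],float).tolist(); json.dump(m,open("w12.json","w")); cv2.imwrite("pics/w12.png",im)
s=robot.grab_frame("scene"); cv2.imwrite("pics/s12c.png",cv2.resize(s[110:200,150:250],None,fx=6,fy=6,interpolation=cv2.INTER_CUBIC))
E
```

```text
clock: 18.68
tool_pos: [0.4761, -0.0358, 0.1667]
orientation: [-0.0, 0.993, -0.12, 0.001]
force: [-0.1, -0.3, -0.0]
gripper_width: 0.0005
[ 1.06524446 -0.1403802  -0.03913092]
```

View pics/w12.png

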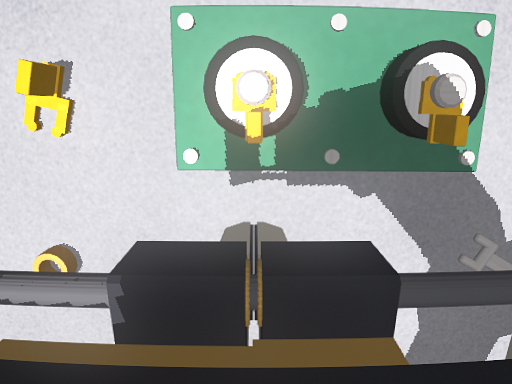

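View pics/s12c.png

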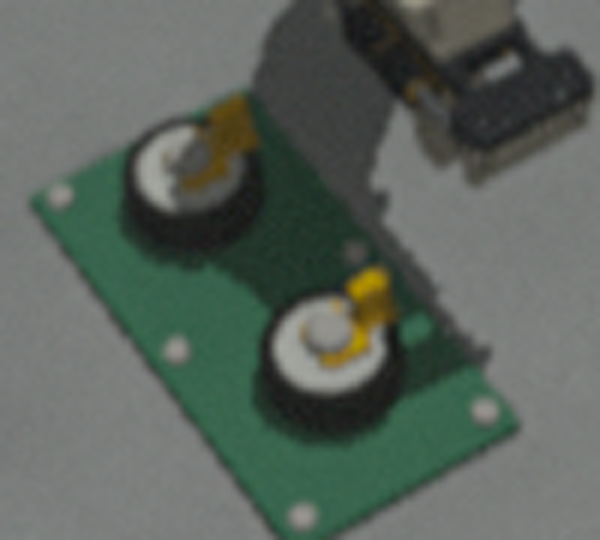

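Both wheels look alike now. One last check of the seating with a crop and rays, comparing with the finished wheel.

Run:
```python
import cv2,numpy as np
im=cv2.imread("pics/w12.png")
cv2.imwrite("pics/w12c.png",np.hstack([cv2.resize(im[30:150,195:315],None,fx=3.3,fy=3.3,interpolation=cv2.INTER_CUBIC),cv2.resize(im[30:150,375:495],None,fx=3.3,fy=3.3,interpolation=cv2.INTER_CUBIC)]))
```

```text
(no output)
```

View pics/w12c.png

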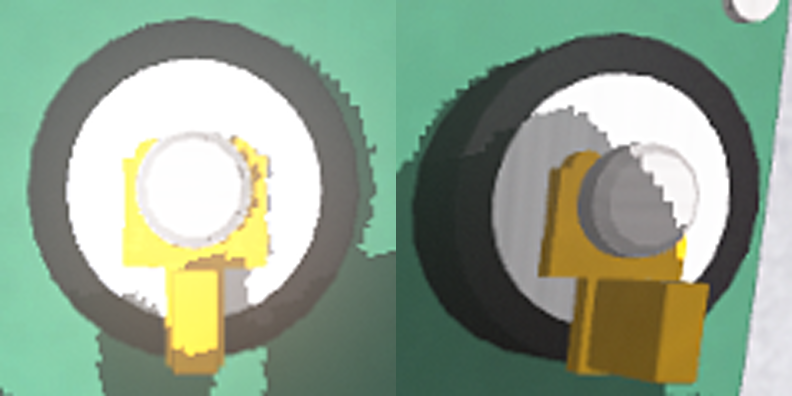

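Run:
```python
from h import *
import json
m=json.load(open("w12.json"))
def ck(ox,pts):
    f=lambda p:[ox+p[0]/3.3,30+p[1]/3.3]
    n=plane(m,[f(pts[0]),f(pts[1])],.066)[:,:2]; h=plane(m,[f(pts[2])],.078)[0,:2]
    u=np.array([np.cos(-.2405),np.sin(-.2405)]);v=np.array([-u[1],u[0]])
    o=n.mean(0)+.018*u; print("head - clip origin mm fwd,left",((h-o)@u*1000).round(1),((h-o)@v*1000).round(1))
ck(195,[(123,267),(268,267),(193,190)])
ck(375,[(541-396,276),(685-396,279),(645-396,200)])
robot.hand_in()
```

```text
head - clip origin mm fwd,left -1.1 0.6
head - clip origin mm fwd,left -0.3 1.2
the job is handed in; nothing more can be done
```

The job is done and handed in; no verdict is reported. The small yellow clip is in the groove of the bare wheel, and the spindle is pressed down.

- **Clip choice:** I took the smaller of the two yellow clips. It measured 33 x 51 mm; the other was 43 x 70 mm.
- **Groove height:** I touched the spindle head lightly with the shut fingers at about 8 N. That showed the spindle raised about 7.3 mm.
- **Insertion:** I pushed the clip in by its fin. The highest reading was about 6 N, and it ended against the stop, with 5 N giving no further motion.
- **Pressing:** The highest reading was about 23 N. The head top stopped at z 0.0783 m, against an expected 0.078 m.
- **Last checks:** The clip's origin is within about 1.3 mm of the spindle's axis by camera. The same measurement on the finished wheel's clip also read about 1.2 mm off, so part of this is measuring error. I judged flatness only by eye, and it looks like the finished wheel. The tool force was about 1 N or less with the gripper clear of everything.
- **One disagreement:** Partway through the insertion the clip seemed to have stopped, but the camera showed it still about 2 mm short. I pushed on gently until it met real resistance.
- **Bystanders:** No move touched them as far as I could see, but I did not measure them again at the end.

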